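# Stow the coin rack in the cash drawer

### The job

Set the coin rack upright on the floor of the open cash drawer, beside the tin, let go of it, then slide the drawer fully shut without slamming it. Keep the rack and the tin upright all the time, and leave the calculator, stapler and hand stamp where they are.

Things in the scene. Friction and masses are not known exactly. Their poses are not given: they have to be found in the camera images.
- till: Cash drawer housing: low off-white painted steel box fixed to the counter, 360 deep (x), 390 wide (y), 95 high. Origin at counter height in the middle of its open front; x points into it (away from the robot), y left, z up. Its roof starts at x = 0 here, so with the drawer open by q it covers the drawer's inside beyond x = q; things under 76 tall pass beneath it.
- drawer (a joint): Drawer slide, metres pulled out along the housing's -x. 0 = shut (stop), 0.26 = stop. Starts 0.18 to 0.22 open. Stays where left; 2 to 4 N push it, no latch or spring. Front plate: off-white, flat, no handle (a small lock 120 right of its middle), 15 thick, 390 wide, 6 to 86 above the counter.
- drawer_floor (a point): Point on the drawer's inside floor (12 above the counter), mid-width, right behind the front plate; moves with the drawer, axes as the housing's. The inside is one open space, black, no dividers: x 0 to 314, y -176 to +176. The front plate's outer face is at x = -15, its top edge at z = 74, side walls' top at z = 54.
- coin_rack: Coin rack: a grey plastic trough filled with a row of upright coins (steel, brass, copper), all one rigid piece, 130 long (x), 46 wide (y). Flat long sides 40 high, 52 high at the two end plates, about 47 at the coins. About 0.4 kg. Origin at the centre of its underside, z up. Starts standing on the counter, to the left or right of the cash drawer; the calculator lies on the other side.
- tin: Closed flat-topped tin with a bright steel lid, dark below, 102 long (x), 58 wide (y), 38 high, lying loose in the drawer, anywhere across its width; origin at the centre of its underside, z up.
- calculator: Black desk calculator, 145 x 100 x 20 high, bystander; origin at the centre of its underside.
- stapler: Black stapler, 140 x 36 x 52 high, on the counter to the left of the housing, bystander; origin at the centre of its underside.
- stamp: Hand stamp, black 70 x 45 foot with a wooden knob, 84 high, on the counter to the right of the housing, bystander; origin at the centre of its underside.
Mind the look-alikes: they are no part of the job. What is shaped like the coin_rack but blue or purple is not meant.

How it is judged:
On the way:
1. the coin rack stands released and upright on the drawer's floor while the drawer is still open (more than 80 mm) (x of coin_rack in the frame of drawer_floor between 0.01 and 0.305 m and y of coin_rack in the frame of drawer_floor between -0.17 and 0.17 m and z of coin_rack in the frame of drawer_floor between -0.006 and 0.01 m and angle between coin_rack's own z axis and vertical below 0.12 rad and value of joint drawer above 0.08 m and contact force between coin_rack and the fingers below 0.2 N and linear speed of coin_rack below 0.05 m/s), for 0.2 s.
At the end, for the whole second after the job is handed in: The drawer is shut to within 6 mm; the coin rack and the tin are both inside it, flat on its floor (within 10 mm of floor height, upright within 0.12 rad) and at rest (x of coin_rack in the frame of drawer_floor between 0.01 and 0.305 m and y of coin_rack in the frame of drawer_floor between -0.17 and 0.17 m and z of coin_rack in the frame of drawer_floor between -0.006 and 0.01 m and angle between each of coin_rack, tin's own z axis and vertical below 0.12 rad and x of tin in the frame of drawer_floor between 0.01 and 0.305 m and y of tin in the frame of drawer_floor between -0.17 and 0.17 m and z of tin in the frame of drawer_floor between -0.006 and 0.01 m and value of joint drawer below 0.006 m and linear speed of coin_rack below 0.02 m/s); the robot touches nothing.
It fails at once if the coin rack or the tin is tipped more than 0.5 rad (angle between any of coin_rack, tin's own z axis and vertical above 0.5 rad).
It fails at once if the drawer is slammed (closing faster than 0.5 m/s) (velocity of joint drawer below -0.5 m/s).
It fails at once if the calculator, stapler or stamp is moved by more than 30 mm (distance of any of calculator, stapler, stamp from where it was at the start of the episode above 0.03 m).
It also fails if it takes over 58 s, if anything falls off the work surface, if the arm or the gripper's body presses on something with over 40 N, if the wrist force passes 120 N, or if a joint passes its speed limit or range.

### The arm

A 6-joint arm with a two-finger parallel gripper is mounted at the origin on the work surface. World frame = base frame: x ahead of the robot, y to its left, z up, the work surface at z = 0. Lengths are in m, angles in rad, forces in N, time in s.
With the tool pointing down it reaches from about 0.25 to 0.85 m from the base axis. Payload 12.5 kg.
Tool frame: the origin (TCP) lies at the very end of the fingers, on their centre line; the grasp point (between the pads) lies 19 mm behind it (robot.tcp_to_grasp is the distance from the TCP to the grasp point, in m); z points along the fingers, y is the line along which they close (so a half turn about z gives the same grasp; the last joint's range is limited). The gripper opens to 93 mm and grips with 3 to 60 N. Pads are 15 mm wide; open, the fingers measure 128 mm over their backs; the gripper's body (75 mm by 188 mm) begins 65 mm behind the grasp point.
Start: joints at [-1.233, 0.351, 1.652, -0, 1.139, -0.085], TCP at [0.226, -0.502, 0.219] pointing down, gripper open.
Joint ranges: [-2.75, 2.75], [-0.79, 2.1], [0.01, 2.65], [-1.57, 4.71], [0.07, 3.14], [-2.87, 2.87]. Speed limits (rad/s): [2.22, 2.22, 2.79, 3.14, 3.14, 3.14].

### API

Orientations are given as a unit quaternion [w, x, y, z].
In Python, from cell import get_state, capture, camera_model, robot, nets gives the robot as it stands.
- The arm moves only by the tool step_arm, never from a script. Its argument "increments" is a list of rows, each a list of 2 entries, a list of its own where there are three numbers: the shift along the tool's x, y, z in mm, then the turn, a rotation vector about the tool's x, y, z in degrees. In form: [[[tx, ty, tz], [ax, ay, az]], ...]. A call has 1 to 8 rows; each row is the pose to reach, as a shift and turn from the pose commanded when the call began, along the tool's axes at that moment; what a row does not reach only later rows make up. A row lasts 1/12 s, in which the tool goes at most 41.7 mm and 7.16 degrees, less where a joint would pass 70% of its speed; a pose out of reach is approached as far as the arm can. A call with a gripper value outside its range is refused whole. "claw" is the finger opening in mm, from 0 to 93, set as the call begins (left out, the last holds). The fingers move at their own pace and stop on an object; "grip_force" is the grip in N (left out, the last holds). Time passes only in rows, so rows that repeat a pose let the fingers close. It gives the time, the measured TCP pose, the force, the opening and the grip force at its end, in the units of the state.
- get_state(): the state, without advancing time (a new reading comes with each control period).
- capture(name): name is "scene" or "top" or "wrist"; returns the picture (480x640x3 uint8, red, green, blue); there is no depth.
- camera_model(name): a dict with "fov_y" (degrees; the focal length in pixels is half the picture's height over the tangent of half this angle, whatever the lens; pixels are square), "cx", "cy" (the principal point, pixels), "k1" (the pictures are not rectified: a ray, as slopes to the right and down, at radius r is drawn at 1 + k1 r^2 times it, then the intrinsics apply), "view" (4x4, takes a point from world to camera coordinates). Camera axes: x right, y up, looking along -z (the intrinsics and any distortion apply to the point x, -y, -z); pixel columns grow to the right and rows downward; lengths in m; the calibration is good to about 2 mm. A picture is of the moment at which its call begins: read the wrist's pose just before it. camera_model takes no time and is no camera call; for the wrist camera it gives the pose at the moment of the call.
- robot.sign_off(): hands the job in; it is judged then, once.
Trained networks look in the newest picture that a camera, given by its name, has taken for a name from the list of things; names that differ only in an ending like _2 or _b are one class to them, and where a whole thing is asked for, a point or a joint stands for the part that bears it (a point fixed in the world has none). Each returns a list of dicts, best first, with "score" (0 to 1); they miss things now and then, are a little off and sometimes report something else, mostly with a low value. They report only what shows in the picture. A call takes as long as a camera call. They do not tell look-alikes from the thing itself.
- nets.trace(camera, label): "region" (480x640 bool, what is visible of it) and "bbox" ([left, top, width, height] in pixels, round what is visible of it).
- nets.spot_point(camera, label): "pixel" ([column, row] in pixels: a listed point, or the origin of a listed thing).
The state is a dict: "time_s": time; "joints": joint angles; "qvel": joint speeds; "tau": joint torques, N m; "eef_pos": TCP position; "tool_rot": TCP orientation; "ft_force": force on the tool from outside, world axes, zero at the start; "moment": the same for the moment, N m; "finger_gap": opening from 0.0 (shut) to 1.0 (fully open); "finger_force": force on a finger pad.
Only numpy, scipy, OpenCV 4.12 (cv2) and the standard library are available. Lean on these libraries where they do the work, as an engineer would, in place of code of your own. Each camera call takes 0.05 s, during which the arm holds its last target. There are 200 camera calls.

## Working session

There is one attempt and no reset: what is moved stays moved. The work goes in short steps, Python scripts to look and compute and a tool call to move; the robot and the scene stay as the last step left them, time stands still between calls to the robot, and variables do not carry over. Pictures are saved under pics/ and viewed, at most 10 in all, crops included, and the job is handed in when it is done.

Besides the shell and the picture viewer there is one more tool, called after "Emit:" as name(argument=value, ...), one argument or row to a line, values as JSON. step_arm: Moves the arm, as the interface text tells. Its arguments: {"type":"object","properties":{"increments":{"type":"array","items":{"type":"array"}},"claw":{"type":"number"},"grip_force":{"type":"number"}},"required":["increments"]}

```bash
mkdir -p pics; cat > h.py <<'E'
import numpy as np, cv2
from cell import get_state, capture, camera_model, robot, nets
def ray(cm,px):
    f=240/np.tan(np.radians(cm["fov_y"])/2); d=(np.array(px,float)-[cm["cx"],cm["cy"]])/f
    u=d.copy()
    for _ in range(30): u=d/(1+cm["k1"]*(u@u))
    V=np.array(cm["view"]); R=V[:3,:3]; o=-R.T@V[:3,3]
    return o, R.T@np.array([u[0],-u[1],-1])
def at(cm,px,z):
    o,d=ray(cm,px); return o+d*(z-o[2])/d[2]
def proj(cm,P):
    f=240/np.tan(np.radians(cm["fov_y"])/2); V=np.array(cm["view"])
    c=V[:3,:3]@np.array(P,float)+V[:3,3]; u=np.array([c[0],-c[1]])/-c[2]
    return u*(1+cm["k1"]*(u@u))*f+[cm["cx"],cm["cy"]]
def shot(n,fn):
    im=capture(n); cv2.imwrite("pics/"+fn,im[:,:,::-1]); return im
E
python3 - <<'E'
from h import *
for c in ("top","scene"):
    cm=camera_model(c); shot(c,c+"0.png")
    V=np.array(cm["view"]); print(c,"cam at",(-V[:3,:3].T@V[:3,3]).round(3))
    for l in ("coin_rack","tin","till","drawer","drawer_floor","calculator","stapler","stamp"):
        for r in nets.spot_point(c,l)[:3]: print(l,round(r["score"],2),np.round(r["pixel"]),at(cm,r["pixel"],0.012 if l in("tin","drawer_floor") else 0).round(3))
print(get_state())
E
```

```text
top cam at [0.352 0.063 1.724]
coin_rack 0.95 [214. 234.] [0.496 0.383 0.   ]
coin_rack 0.92 [257. 287.] [0.344 0.251 0.   ]
coin_rack 0.63 [193. 293.] [0.321 0.434 0.   ]
tin 0.61 [332. 213.] [0.563 0.036 0.012]
till 0.91 [336. 168.] [0.699 0.026 0.   ]Traceback (most recent call last):
  File "<stdin>", line 6, in <module>
ValueError: it knows: calculator, coin_rack, drawer_floor, stamp, stapler, till, tin
```

View pics/top0.png

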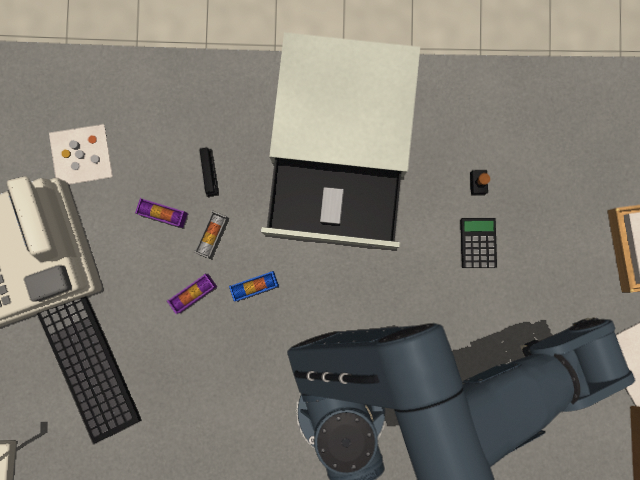

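The real rack is the grey one near pixel (211,236), and the blue and purple ones are decoys. The drawer front's top edge runs from (262,232) to (398,247), the tin is at (331,206), the calculator at (478,243) on the right, and the stapler at (208,172). Next I fit box silhouettes to get the poses.

```bash
cat >> h.py <<'E'
from scipy.optimize import minimize
def hull(cm,p,x0,x1,w,z0,z1):
    c,s=np.cos(p[2]),np.sin(p[2])
    P=[proj(cm,(p[0]+c*x-s*y,p[1]+s*x+c*y,z)) for x in(x0,x1) for y in(-w/2,w/2) for z in(z0,z1)]
    return cv2.convexHull(np.float32(P))
def iou(cm,p,reg,dims):
    m=np.zeros((480*8,640*8),np.uint8) if False else None
    cs=[c for c in cv2.findContours(reg.astype(np.uint8),cv2.RETR_EXTERNAL,cv2.CHAIN_APPROX_NONE)[0]]
    x,y,w,h=cv2.boundingRect(np.vstack(cs)); x-=10;y-=10;w+=20;h+=20;S=4
    m=np.zeros((h*S,w*S),np.uint8)
    H=hull(cm,p,*dims); cv2.fillConvexPoly(m,np.round((H-[x-.0,y-.0]+0.5)*S).astype(np.int32),1)
    pad=np.pad(reg,20)[y+20:y+20+h,x+20:x+20+w]
    r=cv2.resize(pad.astype(np.uint8),None,fx=S,fy=S,interpolation=cv2.INTER_NEAREST)
    return (m&r).sum()/max(1,(m|r).sum())
def fit(cm,reg,dims,p0):
    best=None
    for yaw in p0[2]:
        r=minimize(lambda p:-iou(cm,p,reg,dims),[p0[0],p0[1],yaw],method="Nelder-Mead",options=dict(initial_simplex=np.array([p0[0],p0[1],yaw])+np.array([[0,0,0],[.012,0,0],[0,.012,0],[0,0,.15]])))
        if best is None or r.fun<best.fun: best=r
    return best.x,-best.fun
E
python3 - <<'E'
from h import *
np.set_printoptions(suppress=True)
shot("scene","scene0.png"); shot("top","top1.png"); cm=camera_model("top")
D=dict(coin_rack=(-.065,.065,.046,0,.049),tin=(-.051,.051,.058,.012,.05),till=(0,.36,.39,0,.095),drawer_floor=(-.015,.3,.39,.006,.086),calculator=(-.0725,.0725,.1,0,.02),stapler=(-.07,.07,.036,0,.052),stamp=(-.035,.035,.045,0,.03))
yaws=dict(coin_rack=(-.4,1,2.5),tin=(-.1,),till=(-.07,),drawer_floor=(-.07,),calculator=(0,),stapler=(0,),stamp=(0,))
for l in D:
    for r in nets.trace("top",l)[:3]:
        g=r["region"]; ys,xs=np.nonzero(g); c=at(cm,(xs.mean(),ys.mean()),.03)
        if l=="till": c[0]-=.18
        print(l,round(r["score"],2),r["bbox"],g.sum(),c.round(3),end=" ")
        if l!="drawer_floor":
            p,s=fit(cm,g,D[l],(c[0],c[1],yaws[l])); print("fit",p.round(4),round(s,3))
        else: print(cv2.approxPolyDP(max(cv2.findContours(g.astype(np.uint8),0,2)[0],key=len),3,True)[:,0].tolist())
E
```

```text
coin_rack 0.92 [227.7, 269.3, 48.2, 31.0] 786 [0.346 0.257 0.03 ] fit [ 0.3465  0.2567 -1.2178] 0.956
coin_rack 0.91 [135.2, 199.0, 52.8, 25.6] 753 [0.549 0.529 0.03 ] fit [0.5494 0.5305 1.2879] 0.896
coin_rack 0.74 [165.3, 277.1, 51.7, 32.9] 845 [0.32  0.434 0.03 ] fit [0.3213 0.4334 2.1789] 0.92
tin 0.63 [319.6, 191.8, 21.3, 34.1] 736 [0.582 0.04  0.03 ] fit [ 0.5819  0.0409 -0.0874] 0.948
tin 0.32 [467.1, 168.7, 21.3, 25.7] 441 [ 0.662 -0.388  0.03 ] fit [ 0.6803 -0.3871 -0.1631] 0.532
till 0.59 [258.4, 33.5, 163.9, 215.9] 26455 [0.605 0.016 0.03 ] fit [ 0.6849  0.027  -0.0963] 0.682
drawer_floor 0.85 [259.1, 157.4, 140.8, 89.1] 9466 [0.591 0.032 0.03 ] [[275, 160], [267, 223], [261, 229], [264, 234], [389, 249], [399, 246], [395, 239], [398, 170], [293, 158]]
calculator 0.87 [462.4, 214.1, 35.7, 53.6] 1769 [ 0.485 -0.386  0.03 ] fit [ 0.4871 -0.3906  0.0486] 0.958
stapler 0.79 [200.3, 147.3, 17.5, 50.1] 628 [0.672 0.398 0.03 ] fit [0.6727 0.3981 0.2147] 0.801
stapler 0.63 [262.8, 157.6, 134.2, 89.7] 8967 [0.591 0.032 0.03 ] fit [ 0.6276 -0.0833  0.9478] 0.086
stamp 0.74 [468.2, 167.1, 20.2, 27.2] 423 [ 0.661 -0.387  0.03 ] fit [ 0.664  -0.3913  0.1008] 0.875
stamp 0.68 [199.0, 147.2, 21.0, 50.9] 623 [0.674 0.399 0.03 ] fit [0.6572 0.3975 0.3479] 0.494
```

View pics/scene0.png

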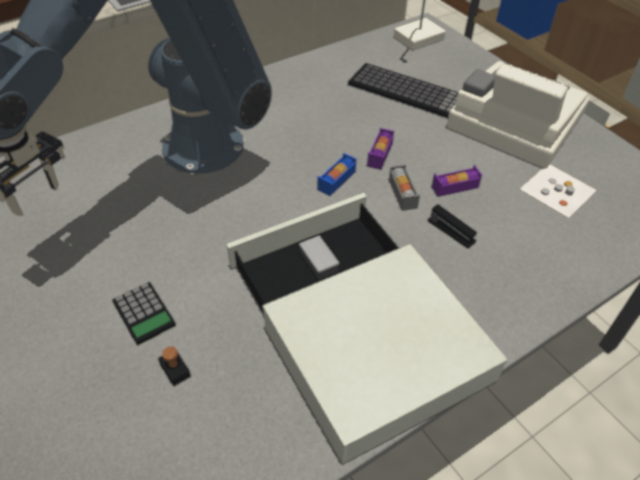

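The scene picture agrees with the top view: grey rack at (404,186), tin at (320,254). I'll take an enlarged crop for the rack and drawer edges.

```bash
python3 - <<'E'
from h import *
np.set_printoptions(suppress=True)
im=cv2.imread("pics/top1.png"); cm=camera_model("top")
a=cv2.resize(im[205:265,190:235],None,fx=8,fy=8,interpolation=cv2.INTER_CUBIC)
b=cv2.resize(im[150:260,255:345],None,fx=4,fy=4,interpolation=cv2.INTER_CUBIC)
b=np.vstack([b,np.zeros((40,360,3),np.uint8)]); cv2.imwrite("pics/crop.png",np.hstack([a,b]))
# roof: bright mask
g=im.min(2)>150
m=np.zeros_like(g); m[30:180,262:425]=g[30:180,262:425]
n,lab,st,_=cv2.connectedComponentsWithStats(m.astype(np.uint8)); 
c=[i for i in range(1,n) if lab[110,340]==i][0]; print("roof",st[c])
print(fit(cm,lab==c,(0,.36,.39,.094,.095),(.64,.02,(-.09,))))
n,lab,st,_=cv2.connectedComponentsWithStats((im.min(2)>150).astype(np.uint8)); c=lab[238,330]; print("front",st[c])
print(cv2.approxPolyDP(max(cv2.findContours((lab==c).astype(np.uint8),0,2)[0],key=len),2,True)[:,0].tolist(), fit(cm,lab==c,(-.015,0,.39,.0,.086),(.46,.03,(-.09,))), fit(cm,lab==c,(-.015,0,.39,.085,.086),(.46,.03,(-.09,))))
E
```

```text
roof [  270    30   155   141 18728]
(array([ 0.6998999 ,  0.02426101, -0.08432042]), np.float64(0.9212812864738685))
front [261 227 139  20 634]
[[261, 228], [261, 231], [394, 246], [398, 246], [399, 243]] (array([ 0.49890202,  0.04435822, -0.09899258]), np.float64(0.5820087537433771)) (array([ 0.49301484,  0.01438   , -0.08453235]), np.float64(0.7178176268599771))
```

View pics/crop.png

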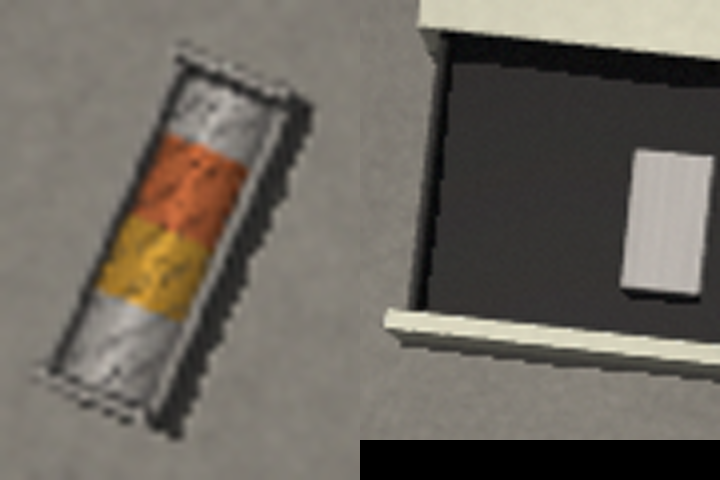

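The crop shows the rack's end-plate top corners at about (212.5,211.5), (227.7,217.2), (195.2,251.2) and (211,258). The tin sits mid-drawer with clear black floor to its left, and the front plate's top-left corner is at (261.5,231).

```bash
python3 - <<'E'
from h import *
np.set_printoptions(suppress=True)
cm=camera_model("top")
R=np.array([at(cm,p,.052)[:2] for p in [(212.5,211.5),(227.7,217.2),(211,258),(195.2,251.2)]]);print(R.round(3),"sides",np.linalg.norm(R-np.roll(R,-1,0),axis=1).round(3),"c",R.mean(0).round(4))
l=R[0]+R[1]-R[2]-R[3];print("yaw",np.degrees(np.arctan2(l[1],l[0])))
for n,z,ps in (("front outer",.086,[(261.3,231.3),(398,246.5)]),("front inner",.086,[(261.7,227.5),(399.5,243)]),("roof",.095,[(270,156.5),(408,172),(284,33),(419.5,46)])):
    Q=np.array([at(cm,p,z)[:2] for p in ps]); d=Q[0]-Q[1]; print(n,Q.round(3).tolist(),np.linalg.norm(d).round(3),"yaw",np.degrees(np.arctan2(-d[0],d[1])).round(2),"mid",Q[:2].mean(0).round(4))
s=get_state();print(s["eef_pos"],s["tool_rot"],s["time_s"],s["finger_gap"],robot.tcp_to_grasp)
from scipy.spatial.transform import Rotation as T
w,x,y,z=s["tool_rot"];print(T.from_quat([x,y,z,w]).as_matrix().round(4))
E
```

```text
[[0.555 0.378]
 [0.539 0.335]
 [0.422 0.377]
 [0.44  0.423]] sides [0.046 0.125 0.049 0.123] c [0.4891 0.3783]
yaw -20.55251324461066
front outer [[0.498, 0.234], [0.465, -0.148]] 0.384 yaw -5.03 mid [0.4814 0.043 ]
front inner [[0.509, 0.233], [0.474, -0.152]] 0.387 yaw -5.11 mid [0.4917 0.0406]
roof [[0.709, 0.216], [0.674, -0.172], [1.065, 0.186], [1.036, -0.2]] 0.39 yaw -5.14 mid [0.6913 0.0215]
[ 0.22570747 -0.5015273   0.21863665] [-0.00000988  0.97773814  0.2098288   0.00000916] 0.65 0.9976520889655897 0.0188
[[ 0.9119  0.4103  0.    ]
 [ 0.4103 -0.9119  0.    ]
 [ 0.     -0.     -1.    ]]
```

```bash
cat >> h.py <<'E'
from scipy.spatial.transform import Rotation as T
def pose():
    s=get_state(); w,x,y,z=s["tool_rot"]; return s,np.array(s["eef_pos"]),T.from_quat([x,y,z,w])
def delta(x,y,z,az,show=True):
    s,p,R=pose(); a=np.radians(az); G=T.from_matrix(np.array([[np.cos(a),np.sin(a),0],[np.sin(a),-np.cos(a),0],[0,0,-1]]))
    t=R.inv().apply(np.array([x,y,z])-p)*1000; r=(R.inv()*G).as_rotvec(degrees=True)
    print("t",round(s["time_s"],2),"at",p.round(4),"shift",t.round(1),"turn",r.round(2),"F",np.round(s["ft_force"],1),"gap",round(s["finger_gap"],3),"j",np.round(s["joints"],2)); return t,r
E

```

Emit:
step_arm(
  increments=[
    [[25,-29,-6],[0,0,-6]],
    [[50,-58,-12],[0,0,-12]],
    [[75,-87,-18],[0,0,-18]],
    [[100,-116,-24],[0,0,-24]],
    [[125,-145,-30],[0,0,-30]],
    [[150,-174,-30],[0,0,-36]],
    [[175,-203,-30],[0,0,-42]],
    [[200,-231,-30],[0,0,-48]],
  ],
  claw=93,
)

```text
time_s: 1.32
eef_pos: [0.3133, -0.2071, 0.2489]
tool_rot: [0.0, 0.806, 0.591, 0.0]
ft_force: [1.2, -0.2, -0.2]
finger_gap: 1.001
finger_force: 0.0
```

```bash
python3 -c "
from h import *
delta(.489,.378,.25,159.45)"
```

```text
t 1.32 at [ 0.3133 -0.2071  0.2489] shift [610.8  -8.4  -1.3] turn [ 2.000e-02  5.000e-02 -8.695e+01] F [ 1.2 -0.2 -0.2] gap 1.001 j [-0.71 -0.02  2.02  0.    1.14 -0.4 ]
```

Emit:
step_arm(
  increments=[
    [[38,0,0],[0,0,-5.5]],
    [[76,0,0],[0,0,-11]],
    [[114,-1,0],[0,0,-16.5]],
    [[152,-2,0],[0,0,-22]],
    [[190,-2,0],[0,0,-27.5]],
    [[229,-3,0],[0,0,-33]],
    [[267,-3,0],[0,0,-38.5]],
    [[305,-4,0],[0,0,-44]],
  ],
)

```text
time_s: 1.98
eef_pos: [0.4028, 0.0849, 0.2489]
tool_rot: [0.0, 0.526, 0.85, 0.0]
ft_force: [0.8, -0.7, 1.0]
finger_gap: 0.999
finger_force: 0.0
```

```bash
python3 -c "
from h import *
delta(.489,.378,.25,159.45)"
```

```text
t 1.98 at [0.4028 0.0849 0.2489] shift [223.8 207.9  -1. ] turn [ 4.000e-02  4.000e-02 -4.294e+01] F [ 0.8 -0.7  1. ] gap 0.999 j [ 0.09  0.06  1.94 -0.    1.14 -0.37]
```

Emit:
step_arm(
  increments=[
    [[28,26,0],[0,0,-5.5]],
    [[56,52,0],[0,0,-11]],
    [[84,78,0],[0,0,-16.5]],
    [[112,104,0],[0,0,-22]],
    [[140,130,0],[0,0,-27.5]],
    [[168,156,0],[0,0,-33]],
    [[196,182,0],[0,0,-38]],
    [[224,208,0],[0,0,-43]],
  ],
)

```text
time_s: 2.65
eef_pos: [0.4903, 0.3777, 0.2486]
tool_rot: [0.0, 0.178, 0.984, 0.0]
ft_force: [0.8, -0.3, 0.5]
finger_gap: 1.004
finger_force: 0.0
```

Emit:
step_arm(
  increments=[
    [[0,0,0],[0,0,0]],
    [[0,0,0],[0,0,0]],
    [[0,0,0],[0,0,0]],
  ],
)

```text
time_s: 2.9
eef_pos: [0.4899, 0.3753, 0.2483]
tool_rot: [-0.0, 0.181, 0.984, -0.0]
ft_force: [0.2, -0.3, 0.4]
finger_gap: 1.001
finger_force: 0.0
```

```bash
python3 - <<'E'
from h import *
delta(.489,.378,.25,159.45)
cm=camera_model("wrist"); im=shot("wrist","w0.png")
for r in nets.trace("wrist","coin_rack")[:4]:
    g=r["region"]; ys,xs=np.nonzero(g); c=at(cm,(xs.mean(),ys.mean()),.03); print(round(r["score"],2),r["bbox"],c.round(3),im[g].mean(0).round(),end=" ")
    print(fit(cm,g,(-.065,.065,.046,0,.05),(c[0],c[1],(-.36,))))
for r in nets.spot_point("wrist","coin_rack")[:4]: print(round(r["score"],2),r["pixel"],at(cm,r["pixel"],0).round(4))
E
```

```text
t 2.9 at [0.4899 0.3753 0.2483] shift [ 1.8  2.2 -1.7] turn [-0.04 -0.02 -0.26] F [ 0.2 -0.3  0.4] gap 1.001 j [ 0.58  0.45  1.43 -0.    1.26 -0.63]
0.76 [256.2, 0.1, 112.2, 112.1] [0.331 0.425 0.03 ] [188. 125. 154.] (array([ 0.32372652,  0.43344438, -0.90997075]), np.float64(0.8840018066847335))
0.71 [405.5, 186.7, 138.7, 62.0] [0.552 0.534 0.03 ] [169. 106. 151.] (array([ 0.55109623,  0.53165522, -1.8593182 ]), np.float64(0.9408223340613427))
0.68 [303.5, 152.6, 49.1, 125.2] [0.493 0.387 0.03 ] [156. 139. 121.] (array([ 0.49258663,  0.38600337, -0.36723608]), np.float64(0.9703281123413449))
0.65 [97.7, 61.3, 130.5, 124.0] [0.349 0.259 0.03 ] [ 78.  92. 130.] (array([ 0.34966364,  0.2582289 , -1.22573446]), np.float64(0.9362928240472157))
0.94 [175.5, 131.8] [0.3499 0.2576 0.    ]
0.91 [460.6, 211.7] [0.5509 0.5321 0.    ]
0.65 [324.5, 210.3] [0.4926 0.3825 0.    ]
0.58 [310.9, 43.8] [0.3201 0.4318 0.    ]
```

View pics/w0.png

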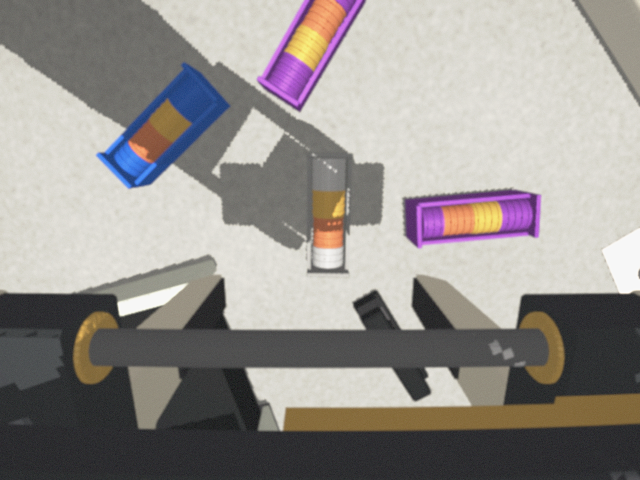

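The wrist view shows the grey rack upright in the picture at columns 308–348, rows 153–272, roughly centred between the fingers. Blue and purple decoys are clear of the descent path.

Emit:
step_arm(
  increments=[
    [[1,5,28],[0,0,0]],
    [[1,8,56],[0,0,0]],
    [[1,8,84],[0,0,0]],
    [[1,8,112],[0,0,0]],
    [[1,8,140],[0,0,0]],
    [[1,8,160],[0,0,0]],
    [[1,8,170],[0,0,0]],
    [[1,8,170],[0,0,0]],
  ],
)

```text
time_s: 3.72
eef_pos: [0.4914, 0.3824, 0.0771]
tool_rot: [-0.001, 0.181, 0.984, -0.001]
ft_force: [0.7, 0.5, 0.2]
finger_gap: 0.998
finger_force: 0.0
```

```bash
python3 - <<'E'
from h import *
delta(.492,.383,.010,159.1)
cm=camera_model("wrist"); im=shot("wrist","w1.png")
for r in nets.trace("wrist","coin_rack")[:4]:
    g=r["region"]; ys,xs=np.nonzero(g); c=at(cm,(xs.mean(),ys.mean()),.03); print(round(r["score"],2),r["bbox"],c.round(3),im[g].mean(0).round(),end=" ")
    if abs(c[0]-.49)+abs(c[1]-.38)<.06: print(fit(cm,g,(-.065,.065,.046,0,.05),(.492,.383,(-.36,))))
for r in nets.spot_point("wrist","coin_rack")[:4]: print(round(r["score"],2),r["pixel"],at(cm,r["pixel"],0).round(4))
E
```

```text
t 3.72 at [0.4914 0.3824 0.0771] shift [-0.5  0.9 67. ] turn [-0.14 -0.1   0.07] F [0.7 0.5 0.2] gap 0.998 j [ 0.59  0.65  1.56 -0.    0.94 -0.62]
0.82 [452.7, 211.3, 187.3, 107.4] [0.542 0.518 0.03 ] [168. 109. 140.] 0.78 [0.0, 1.6, 156.9, 211.9] [0.347 0.279 0.03 ] [ 68.  85. 122.] 0.73 [180.8, 0.0, 146.8, 86.7] [0.356 0.398 0.03 ] [158.  87. 183.] 0.69 [280.0, 151.6, 90.5, 221.8] [0.482 0.39  0.03 ] [142. 125. 107.] (array([ 0.46567288,  0.39648119, -0.37017414]), np.float64(0.8761583253952754))
0.79 [321.8, 249.6] [0.4928 0.385  0.    ]
0.78 [540.8, 254.6] [0.5522 0.5312 0.    ]
0.67 [66.2, 120.0] [0.3491 0.2576 0.    ]
```

View pics/w1.png

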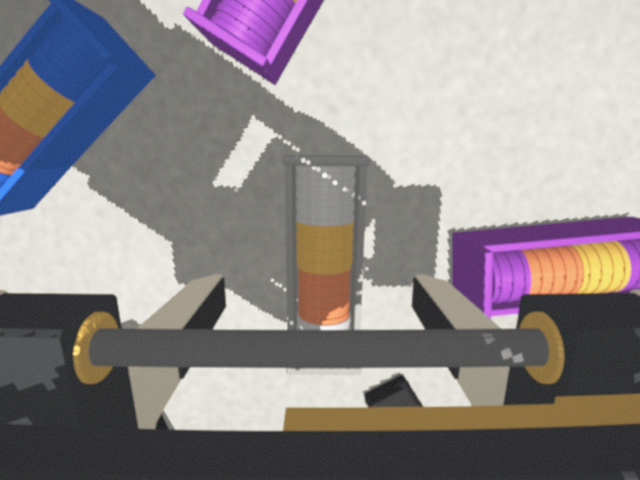

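The rack (columns 285–365) is centred between the fingertips (222 and 415), so I go down and grip.

Emit:
step_arm(
  increments=[
    [[0,2,20],[0,0,0]],
    [[0,2,40],[0,0,0]],
    [[0,2,55],[0,0,0]],
    [[0,2,66],[0,0,0]],
    [[0,2,66],[0,0,0]],
  ],
)

```text
time_s: 4.28
eef_pos: [0.4925, 0.3851, 0.0118]
tool_rot: [-0.0, 0.18, 0.984, -0.0]
ft_force: [-0.2, -0.8, -0.7]
finger_gap: 0.999
finger_force: 0.0
```

Emit:
step_arm(
  increments=[
    [[0,0,0],[0,0,0]],
    [[0,0,0],[0,0,0]],
    [[0,0,0],[0,0,0]],
    [[0,0,0],[0,0,0]],
    [[0,0,0],[0,0,0]],
    [[0,0,0],[0,0,0]],
    [[0,0,0],[0,0,0]],
    [[0,0,0],[0,0,0]],
  ],
  claw=30,
  grip_force=30,
)

```text
time_s: 4.95
eef_pos: [0.4928, 0.3854, 0.0127]
tool_rot: [0.0, 0.18, 0.984, 0.0]
ft_force: [-0.4, -0.4, 2.0]
finger_gap: 0.494
finger_force: 30.0
```

```bash
python3 - <<'E'
from h import *
delta(.492,.383,.010,159.1); print(get_state()["finger_force"])
E
```

```text
t 4.95 at [0.4928 0.3854 0.0127] shift [-0.1 -2.5  2.7] turn [0.   0.   0.12] F [-0.4 -0.4  2. ] gap 0.494 j [ 0.59  0.74  1.57 -0.    0.82 -0.62]
29.97443586587906
```

Emit:
step_arm(
  increments=[
    [[0,0,-10],[0,0,0]],
    [[0,0,-30],[0,0,0]],
    [[0,0,-55],[0,0,0]],
    [[0,0,-80],[0,0,0]],
    [[0,0,-105],[0,0,0]],
    [[0,0,-130],[0,0,0]],
    [[0,0,-155],[0,0,0]],
    [[0,0,-160],[0,0,0]],
  ],
)

```text
time_s: 5.62
eef_pos: [0.494, 0.3862, 0.1773]
tool_rot: [0.002, 0.18, 0.984, 0.002]
ft_force: [0.9, 0.4, -3.1]
finger_gap: 0.491
finger_force: 30.0
```

```bash
python3 - <<'E'
from h import *
delta(.589,.1376,.17,175); print(get_state()["finger_force"])
E
```

```text
t 5.62 at [0.494  0.3862 0.1773] shift [-177.  -198.8    6.9] turn [  0.24   0.23 -15.77] F [ 0.9  0.4 -3.1] gap 0.491 j [ 0.59  0.53  1.49  0.    1.12 -0.62]
29.970162212848663
```

Emit:
step_arm(
  increments=[
    [[-15,-17,0],[0,0,-2]],
    [[-40,-45,0],[0,0,-4]],
    [[-65,-73,0],[0,0,-6]],
    [[-90,-101,0],[0,0,-8]],
    [[-115,-129,0],[0,0,-10]],
    [[-140,-157,0],[0,0,-12]],
    [[-162,-182,0],[0,0,-14]],
    [[-177,-199,0],[0,0,-15.8]],
  ],
)

```text
time_s: 6.28
eef_pos: [0.588, 0.1336, 0.1717]
tool_rot: [-0.001, 0.043, 0.999, -0.0]
ft_force: [0.0, 1.0, -2.5]
finger_gap: 0.491
finger_force: 30.0
```

Emit:
step_arm(
  increments=[
    [[0,0,0],[0,0,0]],
    [[0,0,0],[0,0,0]],
    [[0,0,0],[0,0,0]],
  ],
)

```text
time_s: 6.53
eef_pos: [0.5871, 0.137, 0.1719]
tool_rot: [-0.001, 0.044, 0.999, -0.0]
ft_force: [0.5, 0.2, -2.8]
finger_gap: 0.495
finger_force: 30.0
```

```bash
python3 - <<'E'
from h import *
delta(.589,.1376,.027,175)
cm=camera_model("top"); im=shot("top","top2.png")
cv2.imwrite("pics/c2.png",cv2.resize(im[140:260,230:430,::-1],None,fx=4,fy=4,interpolation=2))
E
```

```text
t 6.53 at [0.5871 0.137  0.1719] shift [ -2.    0.8 144.9] turn [-0.   -0.08 -0.  ] F [ 0.5  0.2 -2.8] gap 0.495 j [ 0.15  0.5   1.55  0.    1.09 -1.33]
```

View pics/c2.png

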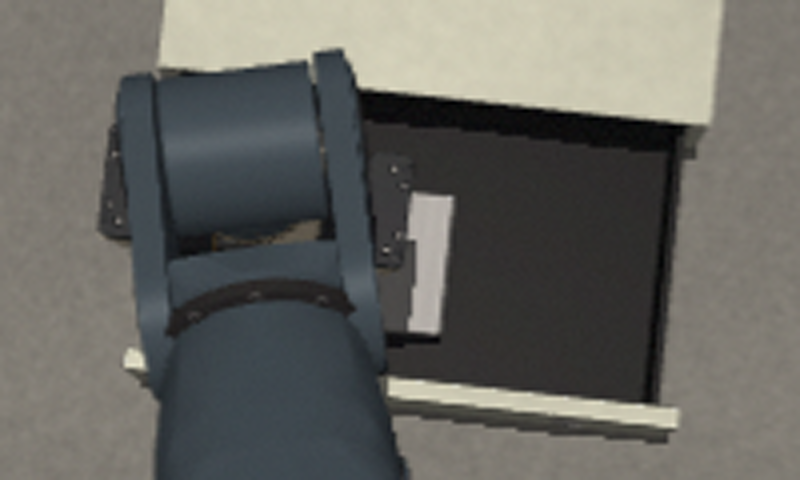

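The picture shows the gripper over the drawer's left part, with the tin at (430,265) in the crop on its right and clear. I lower it.

Emit:
step_arm(
  increments=[
    [[-2,1,20],[0,0,0]],
    [[-2,1,45],[0,0,0]],
    [[-2,1,70],[0,0,0]],
    [[-2,1,95],[0,0,0]],
    [[-2,1,115],[0,0,0]],
    [[-2,1,128],[0,0,0]],
    [[-2,1,134],[0,0,0]],
    [[-2,1,136],[0,0,0]],
  ],
)

```text
time_s: 7.25
eef_pos: [0.5894, 0.1379, 0.036]
tool_rot: [-0.0, 0.043, 0.999, -0.0]
ft_force: [-0.5, -0.7, -3.2]
finger_gap: 0.49
finger_force: 30.0
```

Emit:
step_arm(
  increments=[
    [[0,0,2],[0,0,0]],
    [[0,0,4],[0,0,0]],
    [[0,0,6],[0,0,0]],
    [[0,0,8],[0,0,0]],
    [[0,0,8],[0,0,0]],
    [[0,0,8],[0,0,0]],
  ],
)

```text
time_s: 7.75
eef_pos: [0.5899, 0.1374, 0.0288]
tool_rot: [0.0, 0.043, 0.999, 0.0]
ft_force: [0.3, 0.8, -1.9]
finger_gap: 0.492
finger_force: 30.0
```

Emit:
step_arm(
  increments=[
    [[0,0,1],[0,0,0]],
    [[0,0,2],[0,0,0]],
    [[0,0,3],[0,0,0]],
    [[0,0,3],[0,0,0]],
    [[0,0,3],[0,0,0]],
  ],
)

```text
time_s: 8.17
eef_pos: [0.5898, 0.1373, 0.0255]
tool_rot: [-0.0, 0.043, 0.999, -0.0]
ft_force: [-0.1, 0.6, -2.1]
finger_gap: 0.494
finger_force: 30.0
```

Emit:
step_arm(
  increments=[
    [[0,0,1],[0,0,0]],
    [[0,0,2],[0,0,0]],
    [[0,0,2],[0,0,0]],
    [[0,0,2],[0,0,0]],
  ],
)

```text
time_s: 8.5
eef_pos: [0.5907, 0.1373, 0.0247]
tool_rot: [0.001, 0.043, 0.999, 0.0]
ft_force: [-0.4, -1.7, 6.9]
finger_gap: 0.492
finger_force: 30.0
```

The force turned upward, so the rack has touched the floor. I open partway to clear the tin and the side wall, then lift.

Emit:
step_arm(
  increments=[
    [[0,0,0],[0,0,0]],
    [[0,0,0],[0,0,0]],
    [[0,0,0],[0,0,0]],
    [[0,0,0],[0,0,0]],
    [[0,0,0],[0,0,0]],
    [[0,0,0],[0,0,0]],
    [[0,0,0],[0,0,0]],
    [[0,0,0],[0,0,0]],
  ],
  claw=64,
)

```text
time_s: 9.17
eef_pos: [0.5898, 0.1374, 0.0236]
tool_rot: [0.0, 0.043, 0.999, -0.0]
ft_force: [0.0, 0.0, 0.5]
finger_gap: 0.689
finger_force: 0.0
```

Emit:
step_arm(
  increments=[
    [[0,0,-10],[0,0,0]],
    [[0,0,-25],[0,0,0]],
    [[0,0,-45],[0,0,0]],
    [[0,0,-70],[0,0,0]],
    [[0,0,-95],[0,0,0]],
    [[0,0,-120],[0,0,0]],
    [[0,0,-145],[0,0,0]],
    [[0,0,-160],[0,0,0]],
  ],
)

```text
time_s: 9.83
eef_pos: [0.5905, 0.1375, 0.1873]
tool_rot: [0.002, 0.043, 0.999, 0.0]
ft_force: [-0.5, 0.4, 0.5]
finger_gap: 0.688
finger_force: 0.0
```

```bash
python3 - <<'E'
from h import *
delta(.40,.05,.18,175)
E
```

```text
t 9.83 at [0.5905 0.1375 0.1873] shift [ 182.2 -103.7    6.6] turn [0.05 0.19 0.03] F [-0.5  0.4  0.5] gap 0.688 j [ 0.15  0.48  1.53  0.    1.12 -1.33]
```

Emit:
step_arm(
  increments=[
    [[19,-13,0],[0,0,0]],
    [[42,-30,0],[0,0,0]],
    [[68,-48,0],[0,0,0]],
    [[94,-66,0],[0,0,0]],
    [[120,-84,0],[0,0,0]],
    [[140,-98,0],[0,0,0]],
    [[150,-105,0],[0,0,0]],
    [[150,-105,0],[0,0,0]],
  ],
  claw=0,
  grip_force=10,
)

```text
time_s: 10.5
eef_pos: [0.4296, 0.045, 0.1844]
tool_rot: [0.0, 0.044, 0.999, -0.0]
ft_force: [0.8, 0.1, 0.8]
finger_gap: 0.164
finger_force: 0.0
```

```bash
python3 - <<'E'
from h import *
delta(.43,.046,.045,175)
cm=camera_model("scene"); im=shot("scene","s1.png")
for l in("coin_rack","tin"):
    for r in nets.spot_point("scene",l)[:4]: print(l,round(r["score"],2),np.round(r["pixel"]),at(cm,r["pixel"],.012).round(3))
a=cv2.resize(im[150:330,190:440,::-1],None,fx=3,fy=3,interpolation=2); cv2.imwrite("pics/s1c.png",a)
E
```

```text
t 10.5 at [0.4296 0.045  0.1844] shift [ -0.3   1.  139.4] turn [-0.01  0.01 -0.03] F [0.8 0.1 0.8] gap 0.164 j [-0.    0.18  1.98 -0.    0.98 -1.49]
coin_rack 0.72 [378. 153.] [0.325 0.424 0.012]
coin_rack 0.69 [333. 178.] [0.346 0.248 0.012]
coin_rack 0.61 [351. 246.] [0.585 0.142 0.012]
coin_rack 0.6 [456. 186.] [0.56  0.527 0.012]
```

View pics/s1c.png

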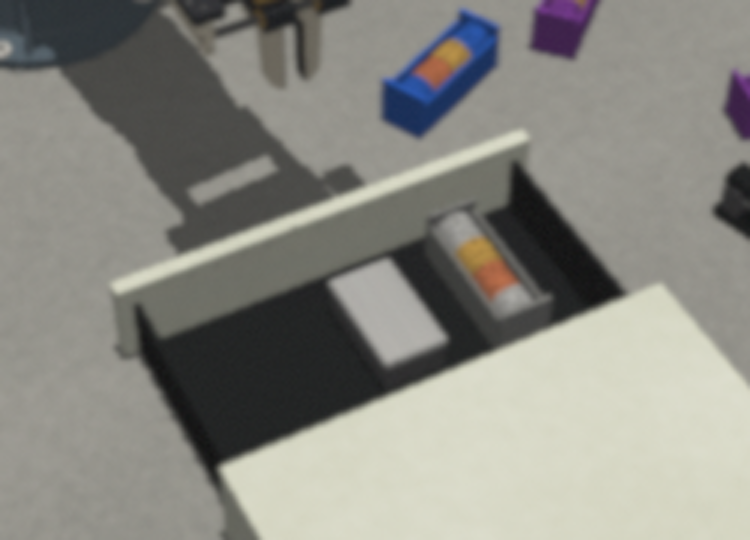

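The rack stands upright on the drawer floor left of the tin, with the gripper in front of the plate. Now I go down in front of it.

Emit:
step_arm(
  increments=[
    [[0,0,20],[0,0,0]],
    [[0,0,45],[0,0,0]],
    [[0,0,70],[0,0,0]],
    [[0,0,95],[0,0,0]],
    [[0,0,118],[0,0,0]],
    [[0,0,133],[0,0,0]],
    [[0,0,138],[0,0,0]],
    [[0,0,138],[0,0,0]],
  ],
)

```text
time_s: 11.32
eef_pos: [0.4313, 0.0461, 0.0447]
tool_rot: [-0.001, 0.043, 0.999, -0.0]
ft_force: [-0.6, -0.0, 0.2]
finger_gap: 0.004
finger_force: 0.0
```

Emit:
step_arm(
  increments=[
    [[-8,0,0],[0,0,0]],
    [[-16,0,0],[0,0,0]],
    [[-24,0,0],[0,0,0]],
    [[-30,0,0],[0,0,0]],
    [[-36,0,0],[0,0,0]],
    [[-41,0,0],[0,0,0]],
    [[-46,0,0],[0,0,0]],
    [[-51,0,0],[0,0,0]],
  ],
)

```text
time_s: 11.98
eef_pos: [0.4822, 0.0413, 0.0456]
tool_rot: [-0.0, 0.043, 0.999, -0.0]
ft_force: [-2.5, 0.2, 1.5]
finger_gap: 0.004
finger_force: 1.2
```

```bash
python3 - <<'E'
from h import *
delta(.669,.0235,.045,175)
E
```

```text
t 11.98 at [0.4822 0.0413 0.0456] shift [-187.7   -1.6    0.5] turn [-0.   -0.04  0.03] F [-2.5  0.2  1.5] gap 0.004 j [-0.01  0.5   1.95  0.    0.69 -1.49]
```

In contact, with 2.5 N on the plate. I push on at about 0.1 m/s.

Emit:
step_arm(
  increments=[
    [[-6,0,0],[0,0,0]],
    [[-13,0,0],[0,0,0]],
    [[-21,0,0],[0,0,0]],
    [[-29,0,0],[0,0,0]],
    [[-37,0,0],[0,0,0]],
    [[-45,0,0],[0,0,0]],
    [[-53,0,0],[0,0,0]],
    [[-61,0,0],[0,0,0]],
  ],
)

```text
time_s: 12.65
eef_pos: [0.5436, 0.036, 0.0456]
tool_rot: [-0.0, 0.043, 0.999, 0.0]
ft_force: [-3.3, 1.1, -0.4]
finger_gap: -0.001
finger_force: 1.3
```

Emit:
step_arm(
  increments=[
    [[-8,0,0],[0,0,0]],
    [[-16,0,0],[0,0,0]],
    [[-24,0,0],[0,0,0]],
    [[-32,0,0],[0,0,0]],
    [[-40,0,0],[0,0,0]],
    [[-48,0,0],[0,0,0]],
    [[-56,0,0],[0,0,0]],
    [[-64,0,0],[0,0,0]],
  ],
)

```text
time_s: 13.32
eef_pos: [0.6074, 0.0305, 0.0456]
tool_rot: [-0.0, 0.043, 0.999, 0.0]
ft_force: [-2.4, 2.0, -0.8]
finger_gap: 0.005
finger_force: 1.3
```

Emit:
step_arm(
  increments=[
    [[-7,0,0],[0,0,0]],
    [[-14,0,0],[0,0,0]],
    [[-20,0,0],[0,0,0]],
    [[-26,0,0],[0,0,0]],
    [[-32,0,0],[0,0,0]],
    [[-37,0,0],[0,0,0]],
    [[-42,0,0],[0,0,0]],
    [[-46,0,0],[0,0,0]],
  ],
)

```text
time_s: 13.98
eef_pos: [0.653, 0.0264, 0.0457]
tool_rot: [0.0, 0.043, 0.999, -0.0]
ft_force: [-2.4, 1.6, 1.0]
finger_gap: 0.004
finger_force: 1.1
```

```bash
python3 - <<'E'
from h import *
delta(.669,.0235,.045,175)
E
```

```text
t 13.98 at [0.653  0.0264 0.0457] shift [-16.2  -1.5   0.7] turn [-0.    0.01  0.02] F [-2.4  1.6  1. ] gap 0.004 j [-0.03  0.74  1.48 -0.    0.92 -1.51]
```

Now slow steps until it meets the stop.

Emit:
step_arm(
  increments=[
    [[-3,0,0],[0,0,0]],
    [[-5,0,0],[0,0,0]],
    [[-7,0,0],[0,0,0]],
    [[-9,0,0],[0,0,0]],
    [[-11,0,0],[0,0,0]],
    [[-13,0,0],[0,0,0]],
    [[-14,0,0],[0,0,0]],
    [[-15,0,0],[0,0,0]],
  ],
)

```text
time_s: 14.65
eef_pos: [0.6675, 0.0251, 0.0457]
tool_rot: [0.0, 0.043, 0.999, -0.0]
ft_force: [-2.3, 0.2, 1.3]
finger_gap: 0.003
finger_force: 1.0
```

Emit:
step_arm(
  increments=[
    [[-1,0,0],[0,0,0]],
    [[-2,0,0],[0,0,0]],
    [[-3,0,0],[0,0,0]],
    [[-3,0,0],[0,0,0]],
  ],
)

```text
time_s: 14.98
eef_pos: [0.6697, 0.025, 0.0457]
tool_rot: [-0.001, 0.043, 0.999, -0.0]
ft_force: [-6.6, 0.1, 4.9]
finger_gap: 0.002
finger_force: 3.4
```

Emit:
step_arm(
  increments=[
    [[-1,0,0],[0,0,0]],
    [[-2,0,0],[0,0,0]],
    [[-2,0,0],[0,0,0]],
    [[-2,0,0],[0,0,0]],
  ],
)

```text
time_s: 15.32
eef_pos: [0.6696, 0.025, 0.0457]
tool_rot: [-0.003, 0.043, 0.999, -0.0]
ft_force: [-20.2, -0.4, 13.5]
finger_gap: 0.002
finger_force: 10.0
```

The drawer is against its stop: the arm no longer advances and the force has risen to 20 N. I back off and check.

Emit:
step_arm(
  increments=[
    [[2,0,0],[0,0,0]],
    [[10,0,0],[0,0,0]],
    [[25,0,0],[0,0,0]],
    [[45,0,0],[0,0,0]],
    [[70,0,0],[0,0,0]],
    [[90,0,0],[0,0,0]],
    [[100,0,0],[0,0,0]],
    [[100,0,0],[0,0,0]],
  ],
)

```text
time_s: 15.98
eef_pos: [0.5709, 0.0337, 0.0457]
tool_rot: [-0.0, 0.043, 0.999, 0.0]
ft_force: [0.3, -0.1, 0.6]
finger_gap: 0.008
finger_force: 0.0
```

Emit:
step_arm(
  increments=[
    [[20,0,-15],[0,0,0]],
    [[45,0,-40],[0,0,0]],
    [[70,0,-65],[0,0,0]],
    [[90,0,-85],[0,0,0]],
    [[100,0,-100],[0,0,0]],
    [[100,0,-100],[0,0,0]],
  ],
)

```text
time_s: 16.48
eef_pos: [0.4737, 0.0423, 0.1485]
tool_rot: [0.002, 0.043, 0.999, 0.0]
ft_force: [0.6, -0.3, 1.2]
finger_gap: 0.005
finger_force: 0.0
```

```bash
python3 - <<'E'
from h import *
delta(.669,.0235,.045,175)
im=shot("scene","s2.png")
cv2.imwrite("pics/s2c.png",cv2.resize(im[160:470,100:520,::-1],None,fx=1.8,fy=1.8,interpolation=2))
E
```

```text
t 16.48 at [0.4737 0.0423 0.1485] shift [-195.7   -1.8  104.5] turn [0.02 0.28 0.04] F [ 0.6 -0.3  1.2] gap 0.005 j [-0.01  0.31  1.91  0.    0.92 -1.49]
```

View pics/s2c.png

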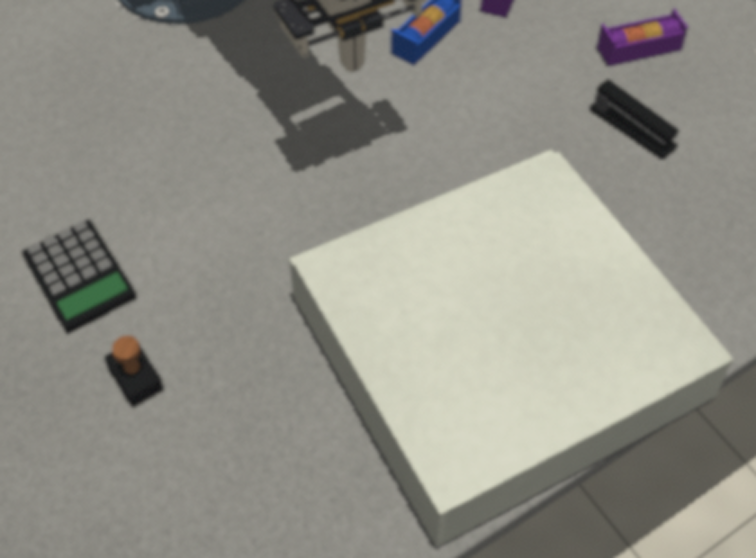

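The drawer looks shut: no front plate shows beyond the roof edge from (290,262) to (555,150). The calculator, stamp and stapler look unmoved and the gripper is clear.

```bash
python3 -c "
from h import *
print(robot.sign_off())"
```

```text
the job is handed in; nothing more can be done
None
```

I set the coin rack upright in the drawer beside the tin, released it and pushed the drawer gently against its stop. The job is handed in; the verdict was not shown, and the rack and tin could not be seen once the drawer was shut.

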